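# Spin-check an index disc and stop it on the pointer

### The job

Check that the index disc on the jig runs freely, using the fingertips only: push the disc's lug to flick it anticlockwise (seen from above), letting go before the lug gets to the jig's pointer, and let it run untouched past the pointer and all the way round again. Then, on that or any later time round, brake it with a fingertip so that it comes to rest in one go with the lug right at the pointer, not turned on or back to it after stopping elsewhere, and take the hand away. Do not pinch the lug and leave the loose things on and around the jig where they are.

Things in the scene. Friction and masses are not known exactly. Their poses are not given: they have to be found in the camera images.
- disc (a joint): turning angle (rad) of the index disc; grows anticlockwise seen from above, on past 2 pi. At 0 (and 6.283, 12.566, ...) the lug stands exactly at the pointer. It starts at rest between -3.4 and -1.1, so the lug first comes to the pointer at 0. Nearly free bearing: at 3 rad/s the disc loses about 0.45 rad/s each second, at 1 rad/s about 0.3; it stays where it is stopped.
- axis_top (a point): point on the disc's upright axis at the height of the disc's flat top (70 mm above the bench). The disc is aluminium faced with cork, 180 mm across, 12 mm thick, about 0.5 kg, with a steel hub cap 36 mm across and 16 mm high in its middle. It sits on a sprung seat: pressed down it gives 1 mm per 3 N, up to 5 mm.
- jig: the fixed blue box, 300 x 210 mm, top 50 mm above the bench, that carries disc and pointer; origin on the disc's axis at bench height. Its axes do not turn with the disc: -x points from the axis to the pointer, the box reaches 135 mm that way and 165 mm the other way.
- pointer_tip (a point): tip of the jig's fixed pointer, a dark steel blade tapering towards the disc on a post just outside the rim, 94 mm from the axis, at the height of the disc's top; the blade's top is 4 mm higher. It marks where the lug must stop.
- disc_mark (a point): point on the disc's rim (90 mm from the axis, at the height of the disc's top) straight outward of the lug's middle; turns with the disc. Must end at the pointer's tip. A fingertip pressed on the disc's flat top with a few newtons stops it almost at once; off a finger merely held in its way the lug bounces back, the farther the faster it runs.
- lug_mid (a point): middle of the lug, the only tall thing on the disc's flat top: a black block standing 30 mm above it, 42 mm long along the radius (44 to 86 mm from the axis) and 16 mm wide over its two rubber side cheeks, the trailing one of which is pushed for the flick. This point is 65 mm from the axis and 15 mm above the disc's top; its x axis points to the disc's axis, z up.
- collar: bystander: loose steel collar, 38 mm across, 20 mm high, lying on the rear of the jig's box beyond the disc; origin at the centre of its underside
- resistor_box: bystander: loose aluminium box 80 x 100 x 75 mm with four 18 mm terminals on top, on the bench; origin at the centre of its underside
- case_half: bystander: loose black plastic case half, an open tray 130 x 75 x 22 mm, on the bench; origin at the centre of its underside
- driver: bystander: loose screwdriver, 170 mm long, lying on the bench along its x axis

How it is judged:
On the way, in this order (a step that is already met when the one before it is completed fails the run):
1. flicked: the disc runs anticlockwise at over 0.8 rad/s, untouched, before the lug is past the pointer (value of joint disc below 0.3 rad and velocity of joint disc above 0.8 rad/s and contact force between the fingers and disc below 0.05 N), for 0.05 s.
2. the lug has run past the pointer and nearly all the way round again, untouched and still turning (value of joint disc above 5 rad and velocity of joint disc above 0.1 rad/s and contact force between the fingers and disc below 0.05 N).
3. a fingertip brakes the disc (value of joint disc above 5.2 rad and contact force between the fingers and disc above 0.2 N).
At the end, for the whole second after the job is handed in: the disc is at rest (under 0.05 rad/s) after at least one full turn beyond its first pass of the pointer, its rim mark within 18 mm of the pointer's tip (about 11 degrees either way), the four bystanders within 15 mm of where they were (horizontal distance between disc_mark and pointer_tip below 0.018 m and value of joint disc above 5.2 rad and velocity of joint disc between -0.05 and 0.05 rad/s and distance of each of collar, resistor_box, case_half, driver from where it was at the start of the episode below 0.015 m); the robot touches nothing.
It fails at once if the disc is touched during its free turn (from 0.3 rad past the pointer until 1.1 rad before it comes to the pointer again) (value of joint disc between 0.3 and 5.2 rad and contact force between the fingers and disc above 0.2 N).
It fails at once if after passing the pointer the disc stops or turns back anywhere farther than 30 mm from the pointer (value of joint disc above 0.3 rad and velocity of joint disc below 0.03 rad/s and horizontal distance between disc_mark and pointer_tip above 0.03 m).
It fails at once if the lug is pinched (both its cheeks pressed at once) (contact force between the fingers and disc_c3 above 0.5 N and contact force between the fingers and disc_c4 above 0.5 N).
It fails at once if the collar, the resistor box, the case half or the screwdriver is moved or lifted by more than 15 mm (distance of any of collar, resistor_box, case_half, driver from where it was at the start of the episode above 0.015 m).
It also fails if it takes over 42 s, if anything falls off the work surface, if the arm or the gripper's body presses on something with over 40 N, if the wrist force passes 120 N, or if a joint passes its speed limit or range.

### The arm

A 6-joint arm with a two-finger parallel gripper is mounted at the origin on the work surface. World frame = base frame: x ahead of the robot, y to its left, z up, the work surface at z = 0. Lengths are in m, angles in rad, forces in N, time in s.
With the tool pointing down it reaches from about 0.275 to 1 m from the base axis. Payload 8.4 kg.
Tool frame: the origin (TCP) lies at the centre of the arm's flange, where the gripper is bolted on; the fingertips stand 173 mm ahead of it and the grasp point (between the pads) lies bot.grasp_offset ahead of it (bot.grasp_offset is the distance from the TCP to the grasp point, in m); z points along the fingers, y is the line along which they close (so a half turn about z gives the same grasp; the last joint's range is limited). The gripper opens to 85 mm and grips with 20 to 120 N. Pads are 22 mm wide; open, the fingers measure 114 mm over their backs; the gripper's body (76 mm by 85 mm) begins 54 mm behind the grasp point. The pads swing forward as they close: fully open they stand 13 mm farther back than shut.
Start: joints at [1.282, 0.353, 1.633, -0, 1.155, -0.002], TCP at [0.177, 0.599, 0.405] pointing down, gripper open.
Joint ranges: [-2.63, 2.63], [-0.92, 2.1], [0.06, 2.66], [-1.3, 4.44], [0, 2.69], [-3.02, 3.02]. Speed limits (rad/s): [2.22, 2.22, 2.79, 3.14, 3.14, 3.14].

### API

Orientations are given as a rotation vector (axis times angle).
In Python, from workcell import bot, viewer gives the robot as it stands.
- The arm moves only by the shell command python3 -m inch 'ROWS' [FORCE]. ROWS is JSON, one flat list of numbers, 7 for each row, row after row: the turn, a rotation vector about the tool's x, y, z as a fraction of full scale, then the shift along the tool's x, y, z as a fraction of full scale, then the closure, from 0 (fully open) to 1 (shut). A call has exactly 8 rows; each row shifts and turns the commanded pose from where the row before left it, along the tool's axes as they then stand; what a row does not reach is not made up. Full scale, the value 1, is 0.08 m for a shift and pi/2 rad for a turn. A row lasts 1/12 s, in which the tool goes at most 41.7 mm and 7.16 degrees, less where a joint would pass 70% of its speed; a pose out of reach is approached as far as the arm can. A call with a number of a shift or a turn outside -1 to 1 is refused whole. A call with a gripper value outside its range is refused whole. The fingers move at their own pace and stop on an object; FORCE is the grip in N (left out, the last holds). Time passes only in rows, so rows that do not move let the fingers close, or fill a call up. It gives the time, the measured TCP pose, the force, the opening and the grip force at its end, in the units of the state.
- bot.get_state(): the state, without advancing time (a new reading comes with each control period).
- viewer.camera(name): name is "scene" or "top"; returns the picture (384x512x3 uint8, red, green, blue); there is no depth.
- viewer.camera_info(name): a dict with "intrinsics" (3x3 intrinsics, pixels), "T" (4x4, takes a point from camera to world coordinates). Camera axes: x right, y down, z forward; pixel columns grow to the right and rows downward; lengths in m; the calibration is good to about 2 mm. A picture is of the moment at which its call begins. camera_info takes no time and is no camera call.
- bot.hand_in(): hands the job in; it is judged then, once.
The state is a dict: "time_s": time; "joints": joint angles; "joint_vel": joint speeds; "tau": joint torques, N m; "eef_pos": TCP position; "orientation": TCP orientation; "wrist_force": force on the tool from outside, world axes, zero at the start; "wrist_torque": the same for the moment, N m; "gripper_width": finger opening in m; "grip_force": force on a finger pad.
Only numpy, scipy, OpenCV 4.12 (cv2) and the standard library are available. Lean on these libraries where they do the work, as an engineer would, in place of code of your own. Each camera call takes 0.05 s, during which the arm holds its last target. There are 200 camera calls.

## Working session

There is one attempt and no reset: what is moved stays moved. The work goes in short steps, Python scripts to look and compute and a shell command to move; the robot and the scene stay as the last step left them, time stands still between calls to the robot, and variables do not carry over. Pictures are saved under pics/ and viewed, at most 10 in all, crops included, and the job is handed in when it is done.

```bash
mkdir -p pics; ls; python3 - <<'E'
from workcell import bot, viewer
import cv2,numpy as np
print(bot.get_state(), bot.grasp_offset)
for n in("scene","top"):
    cv2.imwrite(f"pics/{n}0.png",viewer.camera(n)[:,:,::-1]); print(viewer.camera_info(n))
E
```

```text
pics
{'time_s': 0.0, 'joints': array([ 1.28163570e+00,  3.53651702e-01,  1.63414566e+00, -8.20638971e-07,
        1.15513810e+00, -2.40748635e-03]), 'joint_vel': array([-4.08167803e-04,  1.44915146e-04, -1.29307725e-04,  5.88679547e-04,
        1.32648515e-05, -1.59874370e-04]), 'tau': array([-1.34889856e-04, -6.05239034e+01, -3.42072237e+01,  4.60582476e-05,
        9.08572722e-03,  6.73068530e-05]), 'eef_pos': array([0.17671389, 0.59925847, 0.40395435]), 'orientation': array([-4.48860750e-01, -3.10916438e+00,  2.08694618e-03]), 'wrist_force': array([-0.71103003,  0.38402271, -0.71777069]), 'wrist_torque': array([-0.02624425,  0.01513467, -0.01266195]), 'grip_force': 0.0, 'gripper_width': 0.08524142741610809} 0.1547
{'intrinsics': array([[364.91035195,   0.        , 255.01257112],
       [  0.        , 364.91035195, 190.54102774],
       [  0.        ,   0.        ,   1.        ]]), 'T': array([[-0.66410619,  0.6009711 , -0.44474341,  0.98723546],
       [ 0.74751768,  0.52305665, -0.40942527,  0.35512979],
       [-0.01342676, -0.60435542, -0.79660169,  0.81558843],
       [ 0.        ,  0.        ,  0.        ,  1.        ]])}
{'intrinsics': array([[444.27572233,   0.        , 257.03225362],
       [  0.        , 444.27572233, 191.34172383],
       [  0.        ,   0.        ,   1.        ]]), 'T': array([[ 0.0035759 , -0.99163162,  0.12905015,  0.37142926],
       [-0.99992082, -0.00510275, -0.0115027 , -0.01043766],
       [ 0.01206495, -0.12899879, -0.99157135,  1.40434861],
       [ 0.        ,  0.        ,  0.        ,  1.        ]])}
```

View pics/top0.png

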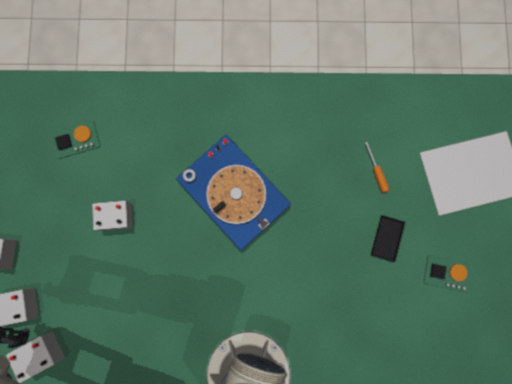

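View pics/scene0.png

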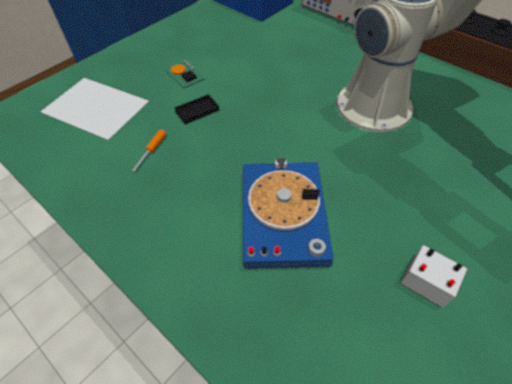

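The top view shows the disc hub at about (236,193), the lug at (219,207) and the pointer at about (264,224), with the collar at (189,176). The lug is roughly 90° before the pointer. Next I'll measure these precisely.

```bash
cat > h.py <<'E'
import cv2,numpy as np
from workcell import bot, viewer
def ray(n,px,z):
    i=viewer.camera_info(n);K,T=i["intrinsics"],i["T"]
    d=T[:3,:3]@np.linalg.solve(K,[px[0],px[1],1.]);o=T[:3,3]
    return (o+d*(z-o[2])/d[2])[:2]
def proj(n,p):
    i=viewer.camera_info(n);K,T=i["intrinsics"],i["T"]
    q=K@(T[:3,:3].T@(np.array(p)-T[:3,3]));return q[:2]/q[2]
E
python3 - <<'E'
from h import *
for n,(x,y) in (("top",(175,130)),("scene",(230,145))):
    im=cv2.imread(f"pics/{n}0.png"); 
    hsv=cv2.cvtColor(im,cv2.COLOR_BGR2HSV)
    # cork: orange
    m=cv2.inRange(hsv,(5,80,120),(25,255,255)); k,l,s,c=cv2.connectedComponentsWithStats(cv2.morphologyEx(m,cv2.MORPH_CLOSE,np.ones((3,3))))
    roi=np.zeros_like(m); roi[y:y+130,x:x+130]=1
    b=max(range(1,k),key=lambda j:s[j,4]*(roi[l==j].any()) * (s[j,4]<6000))
    ct=max(cv2.findContours((l==b).astype(np.uint8),0,2)[0],key=len)
    e=cv2.fitEllipse(cv2.convexHull(ct)); print(n,"cork ellipse",e, ray(n,e[0],.07))
    # hub: gray & bright near ellipse centre; lug: dark near
    d=np.zeros_like(m); cv2.ellipse(d,e,1,-1)
    dark=((im.max(2)<50)&(d>0)).astype(np.uint8); k,l,s,c=cv2.connectedComponentsWithStats(dark)
    b=1+np.argmax(s[1:,4]); print("lug",c[b],s[b],ray(n,c[b],.10),ray(n,c[b],.09))
    cv2.imwrite(f"pics/{n}c.png",cv2.resize(im[y:y+130,x:x+130],None,fx=4.6,fy=4.6,interpolation=2))
a=cv2.imread("pics/topc.png");b=cv2.imread("pics/scenec.png");cv2.imwrite("pics/both.png",cv2.resize(np.hstack([a,b]),(800,400)))
E
```

```text
top cork ellipse ((235.83828735351562, 193.74459838867188), (55.17113494873047, 55.46469497680664), 56.6761474609375) [0.53743087 0.03817418]
lug [218.97727273 207.11363636] [214 203  11   9  44] [0.49378339 0.08631168] [0.49472144 0.08705342]
scene cork ellipse ((283.710693359375, 198.33900451660156), (53.84071731567383, 66.66433715820312), 95.14248657226562) [0.54191925 0.04288469]
lug [309.66942149 194.10743802] [303 190  15   9 121] [0.50840246 0.09509695] [0.501711   0.09146312]
```

View pics/both.png

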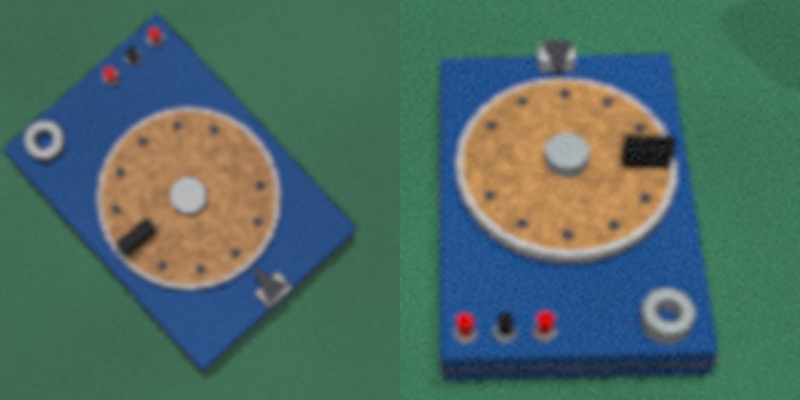

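The tip of the pointer is near pixel (259,218) in the top view, in direction about 222.5° from the axis at about (0.5385, 0.0395). The lug is at about 130°. The tool's -y direction already suits the push, so I'll fly to the start spot with the gripper shut.

```bash
python3 -m inch '[0,0,0,-0.2,-0.15,0,1, 0,0,0,-0.36,-0.28,0,1, 0,0,0,-0.36,-0.28,0,1, 0,0,0,-0.36,-0.28,0,1, 0,0,0,-0.36,-0.28,0,1, 0,0,0,-0.36,-0.28,0,1, 0,0,0,-0.36,-0.28,0,1, 0,0,0,-0.36,-0.28,0,1]' 40
python3 -m inch '[0,0,0,-0.36,-0.28,0,1, 0,0,0,-0.36,-0.28,0,1, 0,0,0,-0.36,-0.28,0,1, 0,0,0,-0.36,-0.28,0,1, 0,0,0,-0.36,-0.28,0,1, 0,0,0,-0.36,-0.28,0,1, 0,0,0,-0.36,-0.28,0.2,1, 0,0,0,-0.36,-0.28,0.3,1]'
cat >> h.py <<'E'
from scipy.spatial.transform import Rotation as R
A=np.array([.5385,.0395])
def where():
    s=bot.get_state();M=R.from_rotvec(s["orientation"]).as_matrix();d=A-s["eef_pos"][:2]
    print("t",round(s["time_s"],3),"n,p mm",np.round([-1000*d@M[:2,0],1000*d@M[:2,1]],1),"tip z",round(1000*(s["eef_pos"][2]-.173),1),"ang",np.round(np.degrees(np.arctan2(M[1,0],M[0,0])),1),"tilt",np.round(M[:2,2],3),"F",np.round(s["wrist_force"],1),"w",s["gripper_width"])
E
python3 -c "from h import *;where()"
```

```text
time_s: 0.77
eef_pos: [0.3383, 0.3744, 0.4045]
orientation: [-0.449, -3.109, 0.001]
wrist_force: [1.3, -0.1, -0.5]
gripper_width: -0.0002
grip_force: 0.0
time_s: 1.43
eef_pos: [0.5086, 0.1387, 0.3671]
orientation: [0.449, 3.105, 0.003]
wrist_force: [0.8, 0.8, 0.5]
gripper_width: -0.0002
grip_force: 0.0
t 1.433 n,p mm [ 56.7 -86.7] tip z 194.1 ang 163.6 tilt [0.004 0.001] F [0.8 0.8 0.5] w -0.00015815282783110873
```

```bash
python3 -m inch '[0,0,0,-0.06,-0.03,0.2,1, 0,0,0,-0.05,-0.03,0.3,1, 0,0,0,0,0,0.3,1, 0,0,0,0,0,0.25,1, 0,0,0,0,0,0.2,1, 0,0,0,0,0,0.1,1, 0,0,0,0,0,0.03,1, 0,0,0,0,0,0,1]'
python3 - <<'E'
from h import *
where()
a=viewer.camera("top")[150:260,180:290,::-1]; b=viewer.camera("scene")[140:250,225:335,::-1]
cv2.imwrite("pics/start.png",cv2.resize(np.hstack([a,b]),(800,400),interpolation=2))
E
```

```text
time_s: 2.1
eef_pos: [0.5141, 0.1333, 0.2551]
orientation: [-0.449, -3.108, 0.001]
wrist_force: [0.1, 0.0, 0.1]
gripper_width: -0.0
grip_force: 0.0
t 2.1 n,p mm [ 49.9 -83. ] tip z 82.1 ang 163.6 tilt [-0.001 -0.   ] F [0.1 0.  0.1] w -1.9140361895306348e-05
```

View pics/start.png

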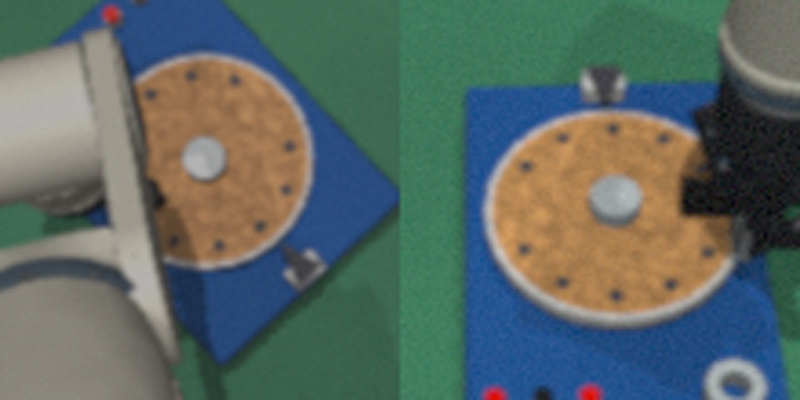

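The finger stands just behind the lug: in the right crop the lug is at about (700,195) and the finger at about (750,235). I'll creep up to it.

```bash
python3 -m inch '[0,0,0,0,-0.025,0,1, 0,0,0,0,-0.025,0,1, 0,0,0,0,-0.025,0,1, 0,0,0,0,-0.02,0,1, 0,0,0,0,-0.02,0,1, 0,0,0,0,-0.015,0,1, 0,0,0,0,-0.01,0,1, 0,0,0,0,0,0,1]'
python3 - <<'E'
from h import *
where()
b=viewer.camera("scene")[140:250,225:335,::-1]
cv2.imwrite("pics/creep.png",cv2.resize(b,(500,500),interpolation=2))
E
```

```text
time_s: 2.87
eef_pos: [0.511, 0.1223, 0.2554]
orientation: [-0.449, -3.109, 0.0]
wrist_force: [-0.0, 0.3, -0.1]
gripper_width: -0.0003
grip_force: 0.0
t 2.867 n,p mm [ 49.9 -71.6] tip z 82.4 ang 163.6 tilt [-0. -0.] F [-0.   0.3 -0.1] w -0.00026698211387639743
```

View pics/creep.png

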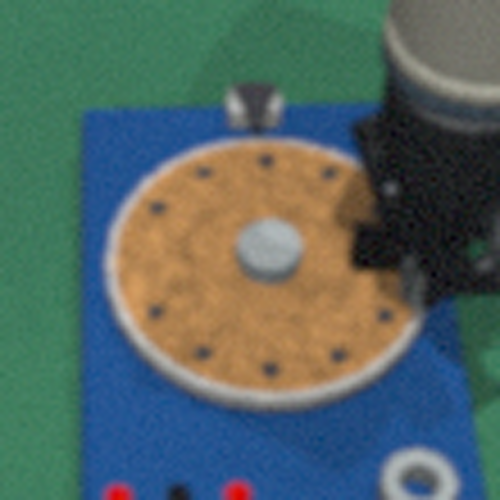

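```bash
python3 -m inch '[0,0,0,0,-0.03,0,1, 0,0,0,0,-0.04,0,1, 0,0,0,0,-0.07,0,1, 0,0,0,0,-0.1,0,1, 0,0,0,0,-0.13,0,1, 0,0,0,0,-0.16,0,1, 0,0,0,0,-0.17,0,1, 0,0,0,0,0,-0.2,1]'
python3 - <<'E'
from h import *
where()
L=[]
for k in range(2):
    t=bot.get_state()["time_s"]; im=viewer.camera("scene")[:,:,::-1]; cv2.imwrite(f"pics/f_{t:.3f}.png",im); L.append(im[140:250,225:335])
cv2.imwrite("pics/fl.png",cv2.resize(np.hstack(L),(800,400),interpolation=2))
E
```

```text
time_s: 3.58
eef_pos: [0.4928, 0.0661, 0.2692]
orientation: [-0.45, -3.104, 0.003]
wrist_force: [-0.2, -0.1, -0.1]
gripper_width: -0.0
grip_force: 0.0
t 3.583 n,p mm [ 51.4 -12.5] tip z 96.2 ang 163.5 tilt [-0.006 -0.001] F [-0.2 -0.1 -0.1] w -2.8778536346361666e-05
```

View pics/fl.png

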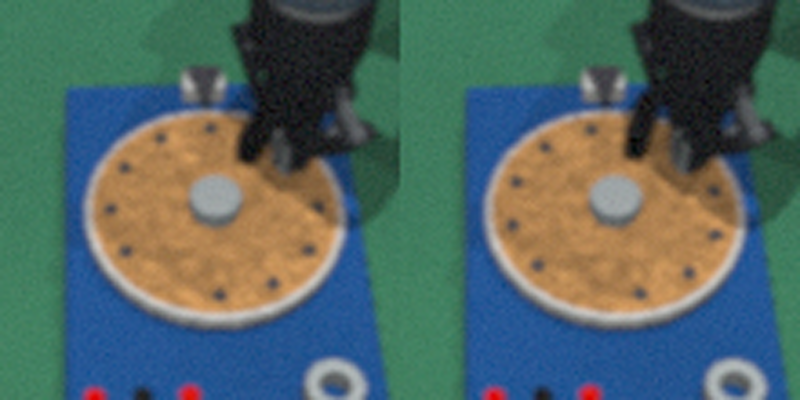

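The lug left the finger cleanly and is running at about 2.7 rad/s (at (255,140), then (637,125) in the crops), still before the pointer. Now I'll lift over the braking spot and track it.

```bash
cat >> h.py <<'E'
PH=222.5
def patch(n,phi,z):  # projected pixel samples of lug top at angle phi
    i=viewer.camera_info(n);K,T=i["intrinsics"],i["T"]
    r,w=np.meshgrid(np.linspace(48,82,9),np.linspace(-6,6,5)); c,s=np.cos(phi),np.sin(phi)
    P=np.stack([A[0]+(r*c-w*s)/1e3,A[1]+(r*s+w*c)/1e3,np.full_like(r,z)],-1).reshape(-1,3)
    q=(P-T[:3,3])@T[:3,:3]@K.T; return q[:,:2]/q[:,2:]
def lug(im):
    g=cv2.GaussianBlur(im.max(2),(3,3),0).astype(np.float32); ang=np.arange(205,475,1.5); v=[]
    for a in ang:
        p=patch("scene",np.radians(a),.1).astype(np.float32)
        v.append(cv2.remap(g,p[:,:1],p[:,1:],cv2.INTER_LINEAR).mean())
    v=np.array(v);k=v.argmin(); w=np.clip(v[k]+40-v,0,None)*(abs(ang-ang[k])<20)
    return (w*ang).sum()/w.sum()-PH, v[k]
def look(n=2):
    for k in range(n):
        t=bot.get_state()["time_s"]; im=viewer.camera("scene"); a,v=lug(im); print("t",round(t,3),"disc rad mod",np.round(np.radians(a),3),"dark",round(float(v)))
        cv2.imwrite(f"pics/s_{t:.3f}.png",im[:,:,::-1])
E
python3 -m inch '[0,0,0,0,0,-0.2,1, 0,0,0,0,0.05,-0.05,1, 0,0,0,0,0.08,0,1, 0,0,0,0,0.06,0,1, 0,0,0,0,0.03,0,1, 0,0,0,0,0,0,1, 0,0,0,0,0,0,1, 0,0,0,0,0,0,1]'
python3 -c "
from h import *
where();look(3)"
```

```text
time_s: 4.35
eef_pos: [0.4999, 0.0857, 0.2909]
orientation: [-0.448, -3.109, 0.001]
wrist_force: [-0.5, 0.2, -0.1]
gripper_width: -0.0003
grip_force: 0.0
t 4.35 n,p mm [ 50.1 -33.5] tip z 117.9 ang 163.6 tilt [-0.001 -0.   ] F [-0.5  0.2 -0.1] w -0.0003220500302845001
t 4.35 disc rad mod 2.351 dark 44
t 4.4 disc rad mod 2.5 dark 45
t 4.45 disc rad mod 2.644 dark 48
```

```bash
python3 -m inch '[0,0,0,0,0,0,1, 0,0,0,0,0,0,1, 0,0,0,0,0,0,1, 0,0,0,0,0,0,1, 0,0,0,0,0,0,1, 0,0,0,0,0,0,1, 0,0,0,0,0,0,1, 0,0,0,0,0,0,1]' >/dev/null
python3 -c "
from h import *
look(2)"
```

```text
t 5.167 disc rad mod 4.356 dark 92
t 5.217 disc rad mod 4.321 dark 128
```

```bash
python3 -m inch '[0,0,0,0,0,0,1, 0,0,0,0,0,0,1, 0,0,0,0,0,0,1, 0,0,0,0,0,0,1, 0,0,0,0,0,0,1, 0,0,0,0,0,0,1, 0,0,0,0,0,0,1, 0,0,0,0,0,0,1]' >/dev/null
python3 -c "
from h import *
look(3)"
```

```text
t 5.933 disc rad mod 0.754 dark 46
t 5.983 disc rad mod 0.898 dark 44
t 6.033 disc rad mod 1.041 dark 43
```

```bash
python3 -m inch '[0,0,0,0,0,0,1, 0,0,0,0,0,0,1, 0,0,0,0,0,0,1, 0,0,0,0,0,0,1, 0,0,0,0,0,0,1, 0,0,0,0,0,0,1, 0,0,0,0,0,0,1, 0,0,0,0,0,0,1]' >/dev/null
python3 -c "
from h import *
look(4)"
```

```text
t 6.75 disc rad mod 2.617 dark 47
t 6.8 disc rad mod 2.709 dark 50
t 6.85 disc rad mod 2.801 dark 52
t 6.9 disc rad mod 2.892 dark 56
```

```bash
cat > dots.py <<'E'
from h import *
import glob
D=[]
def blobs(im):
    g=im.max(2); bh=cv2.morphologyEx(g,cv2.MORPH_BLACKHAT,np.ones((7,7)))
    ell=np.zeros_like(g); cv2.ellipse(ell,((283.7,198.3),(54,67),95),1,-1)
    k,l,s,c=cv2.connectedComponentsWithStats(((bh>35)&(ell>0)).astype(np.uint8))
    out=[]
    for j in range(1,k):
        if 2<=s[j,4]<=16:
            m=l==j; y,x=np.nonzero(m); w=bh[m].astype(float); out.append(ray("scene",((x*w).sum()/w.sum(),(y*w).sum()/w.sum()),.07))
    return np.array(out)
fs=sorted(f for f in glob.glob("pics/s_*.png")); B={f:blobs(cv2.imread(f)) for f in fs}
P=np.vstack([b for b in B.values() if len(b)]);C=A.copy();r=.07
for it in range(8):
    d=np.hypot(*(P-C).T); k=abs(d-np.median(d))<.005; Q=P[k]
    x=np.linalg.lstsq(np.c_[2*Q,np.ones(len(Q))],(Q**2).sum(1),rcond=None)[0]; C=x[:2]
print("centre",C,"r",np.sqrt(x[2]+C@C),len(Q),len(P)); r=np.sqrt(x[2]+C@C)
PA=np.arctan2(*(ray("scene",(281,166),.072)-C)[::-1])  # coarse pointer, scene
print("pointer dir scene coarse",np.degrees(PA)%360)
for f,b in B.items():
    b=b[abs(np.hypot(*(b-C).T)-r)<.004] if len(b) else b
    if len(b)<3: continue
    a=np.arctan2(b[:,1]-C[1],b[:,0]-C[0]); z=np.exp(12j*a).mean()
    ph=(np.degrees(np.angle(z))/12-PH)%30; L=np.degrees(lug(cv2.imread(f))[0])
    e=(ph-L+15)%30-15; print(f,len(b),"coh",round(abs(z),2),"lug",round(np.radians(L),2),"dots",round(np.radians(L+e),3))
E
python3 dots.py
```

```text
centre [0.53808659 0.03962076] r 0.07223123467504378 111 126
pointer dir scene coarse 223.01028257997146
pics/s_4.350.png 10 coh 1.0 lug 134.69 dots 134.717
pics/s_4.400.png 10 coh 0.97 lug 143.22 dots 143.267
pics/s_4.450.png 9 coh 1.0 lug 151.48 dots 151.285
pics/s_5.167.png 9 coh 1.0 lug 249.57 dots 249.356
pics/s_5.217.png 8 coh 1.0 lug 247.57 dots 247.407
pics/s_5.933.png 9 coh 0.99 lug 43.22 dots 43.06
pics/s_5.983.png 10 coh 1.0 lug 51.45 dots 51.563
pics/s_6.033.png 9 coh 0.99 lug 59.66 dots 59.543
pics/s_6.750.png 9 coh 1.0 lug 149.96 dots 150.207
pics/s_6.800.png 9 coh 1.0 lug 155.24 dots 155.027
pics/s_6.850.png 9 coh 0.99 lug 160.47 dots 160.368
pics/s_6.900.png 10 coh 0.99 lug 165.69 dots 165.705
```

```bash
sed -i 's/L=np.degrees(lug(cv2.imread(f))\[0\])/L=lug(cv2.imread(f))[0]/' dots.py; cat >> dots.py <<'E'
    D.append((float(f[7:-4]),np.radians(L+e)))
t,y=np.array(D).T; y=y.copy()
from scipy.integrate import solve_ivp
from scipy.optimize import least_squares
def sim(p,t):
    s=solve_ivp(lambda _,u:[u[1],-p[2]*(.225+.075*u[1])],(t[0],t[-1]),[p[0],p[1]],t_eval=t,rtol=1e-7); return s.y
tt=np.r_[t,np.arange(t[-1]+.01,t[-1]+5,.01)]
res=lambda p:(lambda d:(d+np.pi/12)%(np.pi/6)-np.pi/12)(y-sim(p,t)[0])
best=min((least_squares(res,[y[0],w,1.]) for w in (2.9,3.0,3.1,3.2,3.3)),key=lambda r:r.cost)
print("fit",best.x,"rms",np.sqrt(2*best.cost/len(t)),np.round(best.fun,3))
s=sim(best.x,tt)
for th in (6.283,11.0,11.4,12.366,12.566,12.766,18.85):
    k=np.searchsorted(s[0],th); print(th, (round(tt[k],3),round(s[1][k],2)) if k<len(tt) else None)
print("now",bot.get_state()["time_s"])
E
python3 dots.py
```

```text
centre [0.53808659 0.03962076] r 0.07223123467504378 111 126
pointer dir scene coarse 223.01028257997146
pics/s_4.350.png 10 coh 1.0 lug 2.35 dots 2.246
pics/s_4.400.png 10 coh 0.97 lug 2.5 dots 2.419Traceback (most recent call last):
  File "dots.py", line 25, in <module>
    ph=(np.degrees(np.angle(z))/12-PH)%30; L=lug(cv2.imread(f))[0]
                                             ~~~^^^^^^^^^^^^^^^
  File "h.py", line 24, in lug
    p=patch("scene",np.radians(a),.1).astype(np.float32)
      ~~~~~^^^^^^^^^^^^^^^^^^^^^^^^^^
  File "h.py", line 17, in patch
    i=viewer.camera_info(n);K,T=i["intrinsics"],i["T"]
ValueError: time passes only in moves, steps and waits
```

```bash
sed -i 's/viewer.camera_info(n)/INFO(n)/; 3i import functools\nINFO=functools.lru_cache(None)(lambda n: viewer.camera_info(n))' h.py; python3 dots.py
```

```text
centre [0.53808659 0.03962076] r 0.07223123467504378 111 126
pointer dir scene coarse 223.01028257997146
pics/s_4.350.png 10 coh 1.0 lug 2.35 dots 2.246
pics/s_4.400.png 10 coh 0.97 lug 2.5 dots 2.419
pics/s_4.450.png 9 coh 1.0 lug 2.64 dots 2.583
pics/s_5.167.png 9 coh 1.0 lug 4.36 dots 4.311
pics/s_5.217.png 8 coh 1.0 lug 4.32 dots 4.457
pics/s_5.933.png 9 coh 0.99 lug 0.75 dots 0.648
pics/s_5.983.png 10 coh 1.0 lug 0.9 dots 0.774
pics/s_6.033.png 9 coh 0.99 lug 1.04 dots 0.9
pics/s_6.750.png 9 coh 1.0 lug 2.62 dots 2.552
pics/s_6.800.png 9 coh 1.0 lug 2.71 dots 2.66
pics/s_6.850.png 9 coh 0.99 lug 2.8 dots 2.764
pics/s_6.900.png 10 coh 0.99 lug 2.89 dots 2.866
fit [2.24697016 3.4038062  1.2281931 ] rms 0.00122919067477357 [-0.001  0.003 -0.001 -0.001 -0.001  0.     0.001  0.001 -0.001  0.001
  0.001 -0.002]
6.283 (np.float64(5.933), np.float64(2.53))
11.0 (np.float64(7.91), np.float64(1.61))
11.4 (np.float64(8.17), np.float64(1.5))
12.366 (np.float64(8.88), np.float64(1.22))
12.566 (np.float64(9.05), np.float64(1.15))
12.766 (np.float64(9.22), np.float64(1.09))
18.85 None
now 6.95
```

The fit is good (1 mrad): the lug reaches the pointer for the second time at t≈9.05 s, at 1.15 rad/s. I'll wait, then descend behind the lug and press at 9.05 s.

```bash
python3 -m inch '[0,0,0,0,0,0,1, 0,0,0,0,0,0,1, 0,0,0,0,0,0,1, 0,0,0,0,0,0,1, 0,0,0,0,0,0,1, 0,0,0,0,0,0,1, 0,0,0,0,0,0,1, 0,0,0,0,0,0,1]' >/dev/null
python3 -m inch '[0,0,0,0,0,0,1, 0,0,0,0,0,0,1, 0,0,0,0,0,0,1, 0,0,0,0,0,0,1, 0,0,0,0,0,0,1, 0,0,0,0,0,0,1, 0,0,0,0,0,0,1, 0,0,0,0,0,0,1]' >/dev/null
python3 -c "
from h import *
where();look(1)"; python3 dots.py | tail -9
```

```text
t 8.283 n,p mm [ 49.9 -33.4] tip z 118.4 ang 163.6 tilt [-0. -0.] F [ 0.1 -0.2  0.3] w -0.00023086204664094564
t 8.283 disc rad mod 0.054 dark 125
  0.001 -0.001 -0.001]
6.283 (np.float64(5.933), np.float64(2.53))
11.0 (np.float64(8.283), np.float64(1.45))
11.4 (np.float64(8.283), np.float64(1.45))
12.366 (np.float64(8.883), np.float64(1.21))
12.566 (np.float64(9.053), np.float64(1.15))
12.766 (np.float64(9.233), np.float64(1.08))
18.85 None
now 8.3333
```

```bash
python3 -m inch '[0,0,0,0,0,0,1, 0,0,0,0,0,0,1, 0,0,0,0,0,0.1,1, 0,0,0,0,0,0.16,1, 0,0,0,0,0,0.16,1, 0,0,0,0,0,0.1,1, 0,0,0,0,0,0.04,1, 0,0,0,0,0,0,1]'
python3 -c "
from h import *
where()"
```

```text
time_s: 9.0
eef_pos: [0.4998, 0.0856, 0.2456]
orientation: [-0.449, -3.108, 0.001]
wrist_force: [0.5, -0.3, 0.6]
gripper_width: 0.0
grip_force: 0.0
t 9.0 n,p mm [ 50.1 -33.3] tip z 72.6 ang 163.6 tilt [-0.002 -0.   ] F [ 0.5 -0.3  0.6] w 2.0059771802869386e-05
```

```bash
python3 -m inch '[0,0,0,0,0,0.07,1, 0,0,0,0,0,0,1, 0,0,0,0,0,0,1, 0,0,0,0,0,0,1, 0,0,0,0,0,0,1, 0,0,0,0,0,0,1, 0,0,0,0,0,0,1, 0,0,0,0,0,0,1]'
python3 -c "
from h import *
where();look(1)"; python3 dots.py | grep s_9
```

```text
time_s: 9.67
eef_pos: [0.5006, 0.0859, 0.2419]
orientation: [0.449, 3.108, 0.001]
wrist_force: [-1.3, 2.0, 7.1]
gripper_width: -0.0001
grip_force: 3.5
t 9.667 n,p mm [ 49.5 -33.7] tip z 68.9 ang 163.6 tilt [0.002 0.001] F [-1.3  2.   7.1] w -0.00011662067099524504
t 9.667 disc rad mod 0.018 dark 53
pics/s_9.667.png 6 coh 0.99 lug 0.02 dots 0.004
```

The disc stopped at 0.004 rad from the pointer. I'll lift straight up and away.

```bash
python3 -m inch '[0,0,0,0,0,-0.05,1, 0,0,0,0,0,-0.1,1, 0,0,0,0,0,-0.2,1, 0,0,0,0,0,-0.3,1, 0,0,0,0,0,-0.3,1, 0,0,0,0,0,-0.2,1, 0,0,0,0,0,-0.1,1, 0,0,0,0,0,0,1]'
python3 - <<'E'
from h import *
where();look(2)
E
python3 dots.py | grep -E "s_(9|1)"; cp pics/s_10.3*.png pics/final.png 2>/dev/null; ls pics | grep s_10
```

```text
time_s: 10.38
eef_pos: [0.5007, 0.0857, 0.3431]
orientation: [0.448, 3.106, 0.002]
wrist_force: [-0.1, -0.4, -0.2]
gripper_width: -0.0002
grip_force: 0.0
t 10.383 n,p mm [ 49.3 -33.7] tip z 170.1 ang 163.6 tilt [0.004 0.001] F [-0.1 -0.4 -0.2] w -0.00016585513695954848
t 10.383 disc rad mod 0.026 dark 52
t 10.433 disc rad mod 0.026 dark 52
pics/s_10.383.png 10 coh 1.0 lug 0.03 dots 0.01
pics/s_10.433.png 10 coh 1.0 lug 0.03 dots 0.009
pics/s_9.667.png 6 coh 0.99 lug 0.02 dots 0.004
s_10.383.png
s_10.433.pngTraceback (most recent call last):
  File "dots.py", line 35, in <module>
    best=min((least_squares(res,[y[0],w,1.]) for w in (2.9,3.0,3.1,3.2,3.3)),key=lambda r:r.cost)
  File "dots.py", line 35, in <genexpr>
    best=min((least_squares(res,[y[0],w,1.]) for w in (2.9,3.0,3.1,3.2,3.3)),key=lambda r:r.cost)
              ~~~~~~~~~~~~~^^^^^^^^^^^^^^^^^
    return func(*args, **kwargs)
    vector_fun = VectorFunction(
        fun_wrapped,
    ...<6 lines>...
        workers=workers
    )
    self._update_fun()
    ~~~~~~~~~~~~~~~~^^
    self.f = self.fun_wrapped(xp_copy(self.x))
             ~~~~~~~~~~~~~~~~^^^^^^^^^^^^^^^^^
    return np.atleast_1d(self.fun(x))
                         ~~~~~~~~^^^
    return self.f(x, *self.args, **self.kwargs)
           ~~~~~~^^^^^^^^^^^^^^^^^^^^^^^^^^^^^^
  File "dots.py", line 34, in <lambda>
    res=lambda p:(lambda d:(d+np.pi/12)%(np.pi/6)-np.pi/12)(y-sim(p,t)[0])
                                                              ~~~^^^^^
  File "dots.py", line 32, in sim
    s=solve_ivp(lambda _,u:[u[1],-p[2]*(.225+.075*u[1])],(t[0],t[-1]),[p[0],p[1]],t_eval=t,rtol=1e-7); return s.y
    raise ValueError("Values in `t_eval` are not within `t_span`.")
ValueError: Values in `t_eval` are not within `t_span`.
```

View pics/final.png

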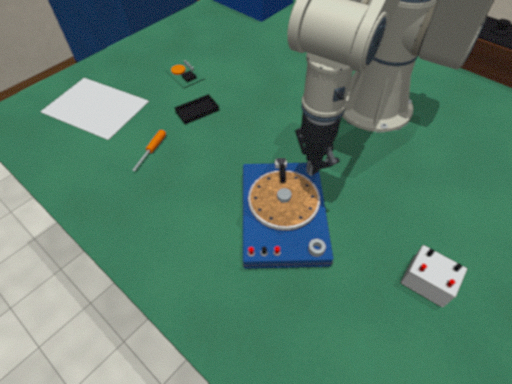

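The lug rests at the pointer, at (283,172) against (281,162), with the hand clear and the loose things where they were. I'm handing in.

```bash
python3 -c "
from workcell import bot
print(bot.hand_in())"
```

```text
the job is handed in; nothing more can be done
None
```

I flicked the disc, let it run untouched past the pointer, and braked it in one go on the second time round; the lug rests about 0.01 rad from the pointer, the hand is clear, and the job is handed in (no verdict was returned).

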